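# Open a ventilator's filter bay

## Robot

A 7-joint arm with a two-finger parallel gripper is mounted at the origin on the work surface. World frame = base frame: x ahead of the robot, y to its left, z up, the work surface at z = 0. Lengths are in m, angles in degrees, forces in N, time in s.
With the tool pointing down it reaches from about 0.35 to 0.9 m from the base axis. Payload 8.1 kg.
Tool frame: the origin (TCP) lies where the fingers leave the gripper's body, on its centre line; the fingertips stand 73 mm ahead of it and the grasp point (between the pads) lies 54 mm ahead of it; z points along the fingers, y is the direction in which the jaws open and shut (so a half turn about z gives the same grasp; the last joint's range is limited). The gripper opens to 85 mm and grips with 20 to 120 N. Pads are 22 mm wide; open, the fingers measure 114 mm over their backs; the gripper's body (76 mm by 85 mm) begins 54 mm behind the grasp point. The pads swing forward as they close: fully open they stand 13 mm farther back than shut.
Start: joints at [68.892, 24.895, 1.432, 90.138, -0.665, 64.973, -4.303], TCP at [0.164, -0.603, 0.304] pointing down, gripper open.
Joint ranges: [-149.89, 149.89], [-25.12, 119.58], [-72.63, 75.52], [4.76, 147.25], [-75.54, 255.54], [6.69, 114.76], [-157.13, 157.13]. Speed limits (degrees/s): [127.2, 127.2, 172.46, 172.46, 180, 180, 180].

## Interface

Orientations are given as a 3x3 rotation matrix whose columns are the frame's x, y, z axes.
In Python, from station import readout, cams, ticket gives the robot as it stands. The module is installed in compiled form; this text tells all that it offers.
- The arm moves only by the shell command python3 -m inch 'ROWS'. ROWS is JSON, a list that holds one entry, the list of rows, each a list of 5 numbers: the closure, from 0 (fully open) to 1 (shut), then the shift along the tool's x, y, z in cm, then the turn about the tool's z in rad. A call has 1 to 8 rows; each row shifts and turns the commanded pose from where the row before left it, along the tool's axes as they then stand; what a row does not reach is not made up. A row lasts 1/8 s, in which the tool goes at most 62.5 mm and 10.7 degrees, less where a joint would pass 70% of its speed; a pose out of reach is approached as far as the arm can. A call is refused whole if a number of a shift passes 6.25 or a number of a turn 0.188, either way. A call with a gripper value outside its range is refused whole. The fingers move at their own pace and stop on an object; the grip force is fixed at half the most. Time passes only in rows, so rows that do not move let the fingers close. It gives the time, the measured TCP pose, the force and the opening at its end, in the units of the state.
- readout.get_obs(): the state, without advancing time (a new reading comes with each control period).
- cams.capture(name): name is "side" or "top" or "wrist"; returns a dict with "image" (384x512x3 uint8, red, green, blue), "camera_matrix" (3x3 intrinsics, pixels), "R" (3x3) and "t" (3): a world point X has camera coordinates R X + t. Camera axes: x right, y down, z forward; pixel columns grow to the right and rows downward; lengths in m; the calibration is good to about 2 mm. A picture is of the moment at which its call begins. There is no depth.
- ticket.hand_in(): hands the job in, once; it reports no verdict.
The state is a dict: "clock": time; "joint_positions": joint angles; "joint_vel": joint speeds; "tau": joint torques, N m; "tcp_pos": TCP position; "tcp_rot": TCP orientation; "wrist_force": force on the tool from outside, world axes, zero at the start; "torque": the same for the moment, N m; "width": finger opening in m.
Only numpy, scipy, OpenCV 4.12 (cv2) and the standard library are available. Lean on these libraries where they do the work, as an engineer would, in place of code of your own. Each camera call takes 0.05 s, during which the arm holds its last target.

## Task

Open the filter bay on top of the bedside ventilator: press the orange snap tab in until the grey filter cover springs free, then push the cover along and right out of its guide rails onto the bare half of the machine's top, so that the filter lies fully uncovered. Only press and push with the fingertips: do not lift the cover or tip it up, and leave it lying flat on top of the machine, not fallen off. Leave the other things on the desk where they are.

Things in the scene. Friction and masses are not known exactly. Their poses are not given: they have to be found in the camera images.
- vent: bedside ventilator, a pale grey box 220 x 330 x 115 mm that does not move. Origin: centre of its underside, on the desk. +z up, +x towards its sloping display front, +y along its length, the way the cover slides. Flat top at z = 115 mm, x -110 to 30, y -165 to 165 mm; tab, cover and filter lie along the line x = -40 mm; the top is bare from y = -16 to 165 mm
- filter_mid (a point): middle of the filter opening in the machine's top (ventilator -40, -63, 115 mm): 60 mm (x) by 70 mm (y), hidden by the shut cover. The blue-framed white filter lies 6 mm down in it
- tab (a joint): how far the snap tab is pressed in: 0 up, 0.006 m at its stop. It moves straight down on a spring: 3 N at rest, 4.5 N at the stop, plus up to 2.5 N of rubbing while the latch is loaded, so 5 to 7 N in all. The cover is let go at about 3.5 mm. Press to the stop, stay half a second, let go: the tab rises again by itself
- tab_top (a point): centre of the top of the orange snap tab (moves with it): a ribbed pad 40 mm (ventilator x) by 36 mm (y), at ventilator -40, -138 mm. Its top is 7 mm above the machine's top when up, 1 mm when in. The cover's back face begins 8 mm past the pad's +y edge. Its catch nose, 24 mm wide, stands 3.5 mm above the top at y -107 to -103 mm, inside the shut cover, and again when the cover has gone
- ejector (a joint): travel of the two steel spring pins behind the cover: 0 with the cover shut, 0.013 m when they have pushed the released cover out (2 to 3.5 N, in about 0.2 s); they stay out. Their two dark blocks, 13 mm high, stand either side of the tab: ventilator y -142 to -118 mm, 26 to 42 mm either side of the line x = -40 mm
- cover: dark grey louvred filter cover, loose, 60 to 130 g: a hollow cap 84 mm (x) by 100 mm (y), 16 mm high, sliding on the machine's flat top. Origin: centre of its underside; axes as the ventilator's. Shut: origin at ventilator -40, -62 mm. Released it springs 13 mm in +y and stops. Origin y above 34 mm: clear of the rails; at 115 mm its front edge is at the end of the machine's top
- cover_back (a point): middle of the cover's upright back face, halfway up (cover frame 0, -50, 8 mm): where to push it, towards ventilator +y. Face 84 mm wide, 16 mm high. At ventilator y -112 mm shut, about -99 mm sprung free. A steady push of 1 to 2 N moves it, and it stops when the push stops
- back_left (a point): the -x end of the cover's back face, halfway up (cover frame -42, -50, 8 mm)
- back_right (a point): the +x end of the cover's back face, halfway up (cover frame 42, -50, 8 mm)
- rail_end (a point): on the machine's top on the middle line, level with the far (+y) ends of the two dark guide rails (ventilator -40, -16, 115 mm). The rails are 8 mm high and run from y = -112 to -16 mm, 43 to 54 mm either side of the line; their lips reach over 5 mm wide, 3 mm thick flanges along the cover's sides
- amber_bottle: amber medicine bottle, 56 mm across, 130 mm tall; origin at the centre of its base. Leave alone
- gel_pump: white pump bottle, 72 mm across, 190 mm tall; origin at the centre of its base. Leave alone
- stapler: red stapler, 145 x 36 x 38 mm; origin under its centre. Leave alone
- spare_filter: new spare filter, blue frame 60 x 70 x 16 mm, lying near the tab end of the ventilator; origin under its centre. Leave alone
- marker: white marker pen with dark blue cap, 127 mm long, 18 mm thick; origin under its centre. Leave alone
- oximeter: white finger-clip oximeter, 60 x 32 x 31 mm; origin under its centre. Leave alone
Things that resemble listed ones, but are neither listed nor needed, are in the scene too. Several things have the shape of the cover; the one meant has the colours described above.

How it is judged:
By the outcome, as a careful person would: the job done as asked, in the order asked, and still so for the second after the job is handed in, with the robot touching nothing.
It also fails if it takes over 35 s, if anything falls off the work surface, if the arm or the gripper's body presses on something with over 40 N, if the wrist force passes 120 N, or if a joint passes its speed limit or range.

## Working session

There is one attempt and no reset: what is moved stays moved. The work goes in short steps, Python scripts to look and compute and a shell command to move; the robot and the scene stay as the last step left them, time stands still between calls to the robot, and variables do not carry over. Pictures are saved under pics/ and viewed, and the job is handed in when it is done.

```bash
mkdir -p pics; python3 - <<'E'
from station import readout, cams
import cv2, numpy as np
o=readout.get_obs()
for k in o: print(k,np.round(o[k],3).tolist())
for n in ["side","top","wrist"]:
    c=cams.capture(n); cv2.imwrite(f"pics/a_{n}.png",c["image"][:,:,::-1])
    np.savez(f"pics/a_{n}.npz",**c)
    print(n,np.round(c["camera_matrix"],1).tolist(),np.round(c["R"],3).tolist(),np.round(c["t"],3).tolist())
E
```

```text
clock 0.0
joint_positions [68.893, 24.936, 1.431, 90.189, -0.666, 64.972, -4.302]
joint_vel [0.002, -0.007, 0.064, 0.001, -0.033, -0.019, -0.01]
tau [0.001, -67.046, 1.025, -31.621, 0.016, 0.013, -0.0]
tcp_pos [0.164, -0.603, 0.303]
tcp_rot [[0.965, 0.263, -0.001], [0.263, -0.965, 0.001], [-0.0, -0.002, -1.0]]
wrist_force [0.05, -0.307, 0.268]
torque [-0.006, 0.024, 0.093]
width 0.085
side [[384.9, 0.0, 252.6], [0.0, 384.9, 193.6], [0.0, 0.0, 1.0]] [[0.954, -0.299, 0.014], [-0.211, -0.705, -0.677], [0.212, 0.643, -0.736]] [-0.454, 0.218, 0.858]
top [[393.0, 0.0, 257.2], [0.0, 393.0, 197.3], [0.0, 0.0, 1.0]] [[0.001, -1.0, 0.001], [-0.991, -0.001, -0.135], [0.135, -0.0, -0.991]] [0.068, 0.497, 1.156]
wrist [[309.7, 0.0, 258.0], [0.0, 309.7, 193.0], [0.0, 0.0, 1.0]] [[0.263, -0.965, 0.001], [-0.916, -0.249, 0.315], [-0.304, -0.083, -0.949]] [-0.625, -0.042, 0.38]
```

View pics/a_top.png

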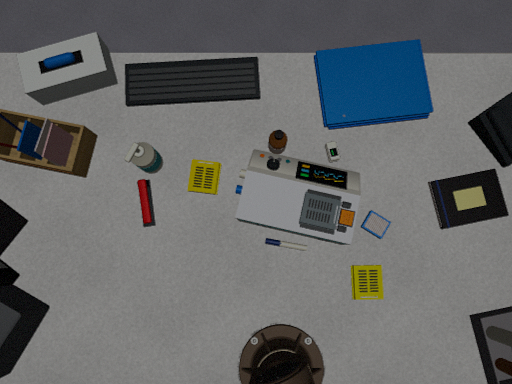

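View pics/a_side.png

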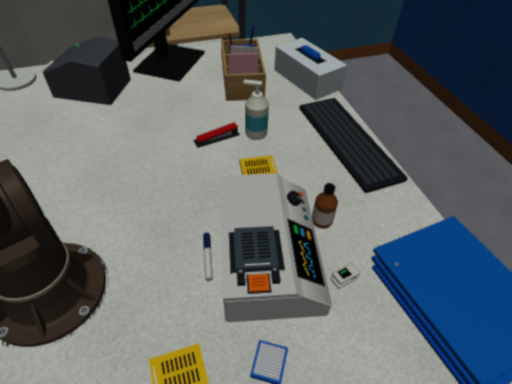

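View pics/a_wrist.png

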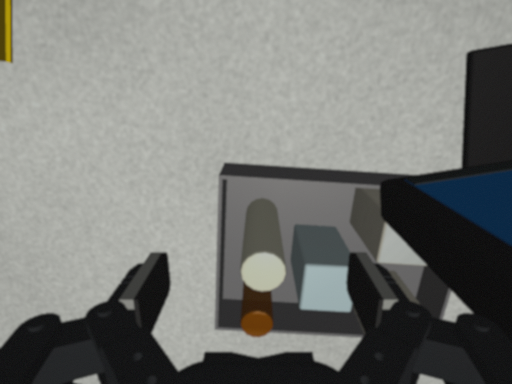

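The top view shows the ventilator at about (300,197), with its display facing image-up (+x world) and the tab end to the right (-y world).

These could be taken for the cover:
- grey louvred cover on the machine, top (321,211)
- yellow louvred cap, top (205,177)
- yellow louvred cap, top (367,282)

I choose the grey one beside the orange tab at (347,217), and check it in a crop.

```bash
python3 - <<'E'
import cv2
a=cv2.imread("pics/a_top.png")[140:250,225:395]; cv2.imwrite("pics/b_top.png",cv2.resize(a,None,fx=4.7,fy=4.7,interpolation=cv2.INTER_CUBIC))
a=cv2.imread("pics/a_side.png")[165:325,200:345]; cv2.imwrite("pics/b_side.png",cv2.resize(a,None,fx=3.75,fy=3.75,interpolation=cv2.INTER_CUBIC))
E
```

```text
(no output)
```

View pics/b_top.png

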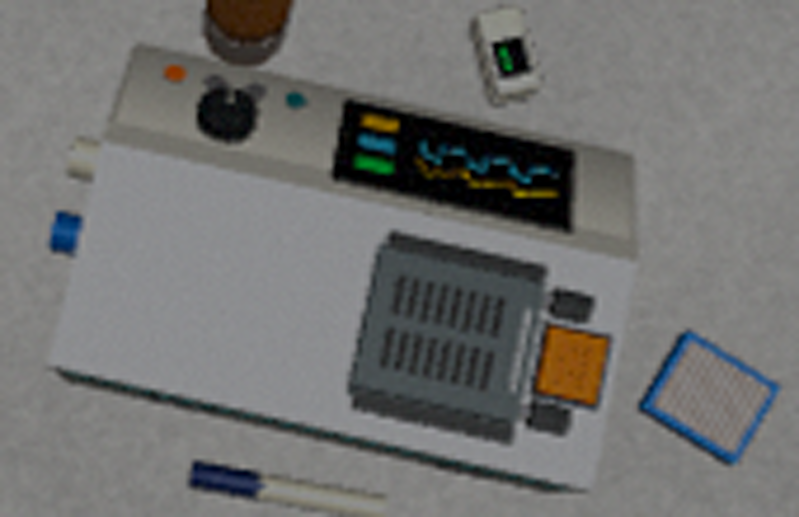

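View pics/b_side.png

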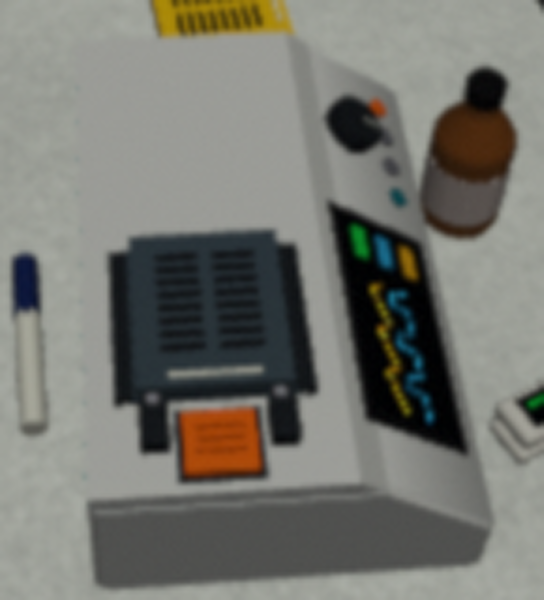

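The crop confirms the choice: a dark grey louvred cover between the dark rails, crop centre about (445,335). The orange tab is at crop (573,365), between the two ejector blocks. Next I fit the ventilator's pose from corner pixels in both views.

```bash
cat > h.py <<'E'
import numpy as np
from scipy.optimize import least_squares
T={(30,-165,115):(634,258),(-110,-165,115):(586,488),(-110,165,115):(52,368),(30,165,115):(110,140),
(-20,-156,122):(610,334),(-60,-156,122):(598,407),(-20,-120,122):(548,325),(-60,-120,122):(536,398)}
S={(-110,-165,115):(90,502),(30,-165,115):(370,487),(-110,165,115):(78,40),(30,165,115):(290,38),
(-60,-156,122):(180,478),(-20,-156,122):(266,474),(-60,-120,122):(178,411),(-20,-120,122):(257,407)}
def load(n): 
    d=np.load(f"pics/a_{n}.npz"); return d["camera_matrix"],d["R"],d["t"]
def proj(cam,P):
    K,R,t=cam; q=(np.atleast_2d(P)@R.T+t)@K.T; return q[:,:2]/q[:,2:]
def Rz(a): return np.array([[np.cos(a),-np.sin(a),0],[np.sin(a),np.cos(a),0],[0,0,1]])
def world(p,V): return np.atleast_2d(V)/1000.@Rz(p[2]).T+np.array([p[0],p[1],0])
def data():
    out=[]
    for n,D,f,o in (("top",T,4.7,(225,140)),("side",S,3.75,(200,165))):
        V=np.array(list(D)); U=(np.array(list(D.values()))+.5)/f-.5+o
        out.append((load(n),V,U,n))
    return out
def fit(which=("top","side")):
    d=[x for x in data() if x[3] in which]
    f=lambda p: np.concatenate([(proj(c,world(p,V))-U).ravel() for c,V,U,n in d])
    return least_squares(f,[0.5,-0.1,-0.2],loss="soft_l1"),f
E
python3 - <<'E'
from h import *
for w in (("top",),("side",),("top","side")):
    r,f=fit(w); print(w,r.x[:2].round(4),np.degrees(r.x[2]).round(2)); 
print(f(r.x).reshape(-1,2).round(1).tolist())
p=r.x
print("tab,back,rail_end",world(p,[[-40,-138,122],[-40,-112,123],[-40,-16,115]]).round(4).tolist())
E
```

```text
('top',) [ 0.4992 -0.0544] -12.85
('side',) [ 0.5016 -0.0543] -13.35
('top', 'side') [ 0.5007 -0.0544] -13.19
[[0.7, 0.6], [1.1, 0.3], [-0.9, -1.4], [-1.6, -0.7], [-0.2, 0.6], [-0.5, -1.0], [0.3, -0.4], [-0.0, -2.0], [-0.7, 0.8], [-1.9, 0.3], [-0.4, 0.9], [-0.5, -0.9], [1.4, -0.5], [-0.6, -0.7], [0.7, 0.7], [-0.1, 0.6]]
tab,back,rail_end [[0.4303, -0.1797, 0.122], [0.4362, -0.1544, 0.123], [0.4581, -0.0609, 0.115]]
```

```bash
python3 -m inch '[[[1,3.7,-3.4,0,0],[1,3.7,-3.4,0,0],[1,3.7,-3.4,0,0],[1,3.7,-3.4,0,0],[1,3.7,-3.4,0.5,0],[1,3.7,-3.4,0.5,0],[1,3.7,-3.4,0.5,0],[1,3.7,-3.4,0.5,0]]]'; python3 -m inch '[[[1,0,0,0,-0.18],[1,0,0,0,-0.18],[1,0,0,0,-0.18],[1,0,0,0,-0.18],[1,0,0,0,-0.18],[1,0,0,0,-0.175],[1,0,0,0,0]]]'; cat >> h.py <<'E'
P0=fit()[0].x
def go(tgt,p=P0):
    """print shift (cm, tool axes) and turn to put TCP at world tgt with tool x along vent +y"""
    from station import readout
    o=readout.get_obs(); R=np.array(o["tcp_rot"]); d=np.array(tgt)-o["tcp_pos"]
    want=np.arctan2(*(Rz(p[2])@[0,1,0])[[1,0]]); have=np.arctan2(R[1,0],R[0,0])
    a=-(want-have); V=Rz(p[2]).T@(np.array(o["tcp_pos"])-[p[0],p[1],0])*1000
    print("shift cm",(R.T@d*100).round(2),"turn",round(a,3),"V mm",V.round(1),"F",np.round(o["wrist_force"],2),"w",round(o["width"],3),"clk",o["clock"],"zax",R[:,2].round(3))
E
python3 -c "
from h import *
go(np.r_[world(P0,[-40,-138,0])[0,:2],0.122+.073+.03])"
```

```text
clock: 1.15
tcp_pos: [0.3789, -0.2615, 0.2838]
tcp_rot: [[0.965, 0.262, 0.0], [0.262, -0.965, -0.0], [0.0, 0.0, -1.0]]
wrist_force: [0.6, -0.4, 0.2]
width: -0.0001
clock: 2.02
tcp_pos: [0.3782, -0.2629, 0.2838]
tcp_rot: [[0.229, 0.973, -0.0], [0.973, -0.229, 0.0], [0.0, -0.0, -1.0]]
wrist_force: [0.4, -0.3, -0.8]
width: -0.0001
shift cm [9.3  3.17 5.88] turn -0.001 V mm [ -71.8 -230.9  283.8] F [ 0.39 -0.27 -0.81] w -0.0 clk 2.025 zax [-0.  0. -1.]
```

```bash
python3 -m inch '[[[1,3.1,1.06,0,0],[1,3.1,1.06,1.9,0],[1,3.1,1.06,2,0],[1,0,0,2,0],[1,0,0,0,0]]]'
python3 - <<'E'
from h import *
from station import cams
import cv2
go(np.r_[world(P0,[-40,-138,0])[0,:2],0.122+.073])
for n in ["side","wrist","top"]:
    c=cams.capture(n); cv2.imwrite(f"pics/c_{n}.png",c["image"][:,:,::-1]); np.savez(f"pics/c_{n}.npz",**c)
    if n=="wrist":
        cam=(c["camera_matrix"],c["R"],c["t"])
        print(proj(cam,world(P0,[[-20,-156,122],[-60,-156,122],[-20,-120,122],[-60,-120,122],[-40,-16,115],[-82,-112,115],[2,-112,115]])).round(0).tolist())
E
python3 - <<'E'
import cv2
a=cv2.imread("pics/c_side.png")[150:330,190:350]; a=cv2.resize(a,None,fx=3.3,fy=3.3,interpolation=cv2.INTER_CUBIC)
cv2.imwrite("pics/c_side2.png",a)
E
```

```text
clock: 2.65
tcp_pos: [0.4298, -0.1792, 0.2238]
tcp_rot: [[0.231, 0.973, -0.003], [0.973, -0.231, 0.001], [0.0, -0.003, -1.0]]
wrist_force: [-0.9, 0.0, 0.1]
width: 0.0001
shift cm [-0.04  0.08  2.88] turn -0.003 V mm [ -40.7 -137.6  223.8] F [-0.86  0.04  0.11] w 0.0 clk 2.65 zax [-0.003  0.001 -1.   ]
[[291.0, 254.0], [228.0, 254.0], [293.0, 201.0], [226.0, 201.0], [259.0, 5.0], [191.0, 185.0], [328.0, 184.0]]
```

View pics/c_wrist.png

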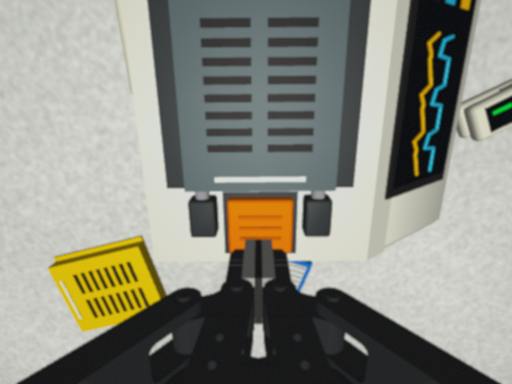

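View pics/c_side2.png

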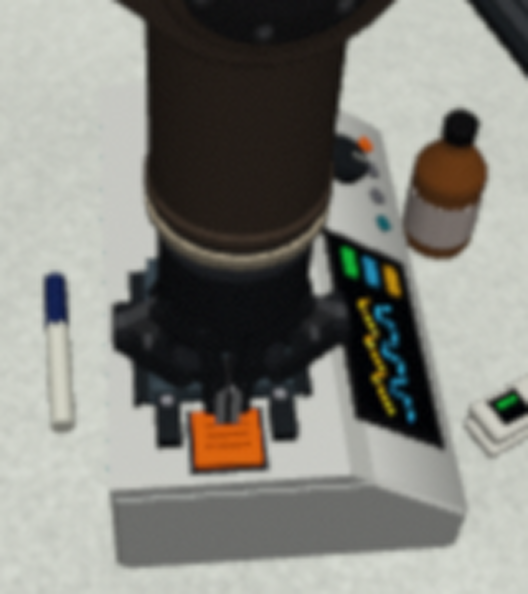

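The wrist view shows the orange tab at (260,224) between the dark blocks at (203,216) and (317,214), with the fingertips at (258,255) just above the pad. The predicted pad corners agree with the image to about 3 px (~2 mm). I press down slowly.

```bash
python3 -m inch '[[[1,0,0.08,1.2,0],[1,0,0,1.1,0],[1,0,0,0.2,0],[1,0,0,0,0]]]'; python3 -m inch '[[[1,0,0,0.2,0],[1,0,0,0,0]]]';python3 -m inch '[[[1,0,0,0.2,0],[1,0,0,0,0]]]'
```

```text
clock: 3.3
tcp_pos: [0.4312, -0.1797, 0.1997]
tcp_rot: [[0.228, 0.974, -0.001], [0.974, -0.228, 0.0], [0.0, -0.001, -1.0]]
wrist_force: [0.4, -0.4, 0.5]
width: -0.0003
clock: 3.55
tcp_pos: [0.4313, -0.1798, 0.198]
tcp_rot: [[0.228, 0.974, 0.0], [0.974, -0.228, -0.0], [-0.0, 0.0, -1.0]]
wrist_force: [-0.6, -0.3, -0.0]
width: -0.0003
clock: 3.8
tcp_pos: [0.4312, -0.1798, 0.1958]
tcp_rot: [[0.228, 0.974, -0.0], [0.974, -0.228, -0.0], [-0.0, -0.0, -1.0]]
wrist_force: [0.1, -0.8, 0.7]
width: 0.0001
```

```bash
python3 -m inch '[[[1,0,0,0.2,0],[1,0,0,0,0]]]'; python3 -m inch '[[[1,0,0,0.2,0],[1,0,0,0,0]]]';python3 -m inch '[[[1,0,0,0.2,0],[1,0,0,0,0]]]'
```

```text
clock: 4.05
tcp_pos: [0.4314, -0.1798, 0.194]
tcp_rot: [[0.228, 0.974, 0.0], [0.974, -0.228, -0.0], [-0.0, 0.0, -1.0]]
wrist_force: [-0.2, 0.6, 2.1]
width: 0.0002
clock: 4.3
tcp_pos: [0.4314, -0.1798, 0.192]
tcp_rot: [[0.228, 0.974, 0.0], [0.974, -0.228, -0.0], [-0.0, 0.0, -1.0]]
wrist_force: [-0.6, -0.5, 3.6]
width: -0.0004
clock: 4.55
tcp_pos: [0.4314, -0.1798, 0.1899]
tcp_rot: [[0.228, 0.974, 0.0], [0.974, -0.228, -0.0], [-0.0, 0.0, -1.0]]
wrist_force: [0.1, -0.6, 3.5]
width: 0.0002
```

```bash
python3 -m inch '[[[1,0,0,0.1,0],[1,0,0,0,0]]]'; python3 -m inch '[[[1,0,0,0.1,0],[1,0,0,0,0]]]'
```

```text
clock: 4.8
tcp_pos: [0.4314, -0.1798, 0.1889]
tcp_rot: [[0.228, 0.974, 0.0], [0.974, -0.228, -0.0], [-0.0, 0.0, -1.0]]
wrist_force: [0.9, -0.9, 4.1]
width: -0.0002
clock: 5.05
tcp_pos: [0.4314, -0.1798, 0.1886]
tcp_rot: [[0.228, 0.974, 0.0], [0.974, -0.228, -0.001], [-0.0, 0.001, -1.0]]
wrist_force: [-2.4, 0.2, 14.6]
width: -0.0001
```

The stop is reached: the force jumped from 4 to 15 N. I hold for half a second and look.

```bash
python3 -m inch '[[[1,0,0,0,0],[1,0,0,0,0],[1,0,0,0,0],[1,0,0,0,0]]]'; python3 - <<'E'
from h import *
from station import cams
import cv2
c=cams.capture("wrist"); cv2.imwrite("pics/d_wrist.png",c["image"][:,:,::-1])
cam=(c["camera_matrix"],c["R"],c["t"])
print("shut/sprung back top edge",proj(cam,world(P0,[[-82,-112,131],[2,-112,131],[-82,-99,131],[2,-99,131]])).round(0).tolist())
E
```

```text
clock: 5.55
tcp_pos: [0.4314, -0.1798, 0.1886]
tcp_rot: [[0.228, 0.974, 0.0], [0.974, -0.228, -0.001], [-0.0, 0.001, -1.0]]
wrist_force: [-3.7, 0.2, 13.6]
width: 0.0001
shut/sprung back top edge [[164.0, 218.0], [350.0, 218.0], [161.0, 191.0], [353.0, 191.0]]
```

View pics/d_wrist.png

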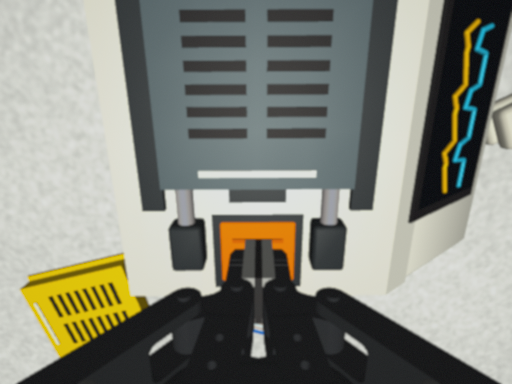

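The wrist view shows the cover sprung free: its back edge is at row 189 (191 predicted), and both steel pins are out at (185,207) and (330,207). I release the tab, then slide forward above it.

```bash
python3 -m inch '[[[1,0,0,0.0,0],[1,0,0,-0.5,0],[1,0,0,-0.4,0],[1,0,0,0,0],[1,0,0,0,0]]]'; python3 - <<'E'
from h import *
from station import cams
import cv2
go(np.r_[world(P0,[-40,-110,0])[0,:2],0.1972])
c=cams.capture("wrist"); cv2.imwrite("pics/e_wrist.png",c["image"][:,:,::-1])
E
```

```text
clock: 6.22
tcp_pos: [0.431, -0.1797, 0.1966]
tcp_rot: [[0.228, 0.974, -0.001], [0.974, -0.228, 0.0], [0.0, -0.001, -1.0]]
wrist_force: [-0.6, 0.4, -0.0]
width: 0.0002
shift cm [ 2.79 -0.07 -0.06] turn 0.0 V mm [ -39.3 -137.9  196.6] F [-0.55  0.44 -0.02] w 0.0 clk 6.225 zax [-0.001  0.    -1.   ]
```

View pics/e_wrist.png

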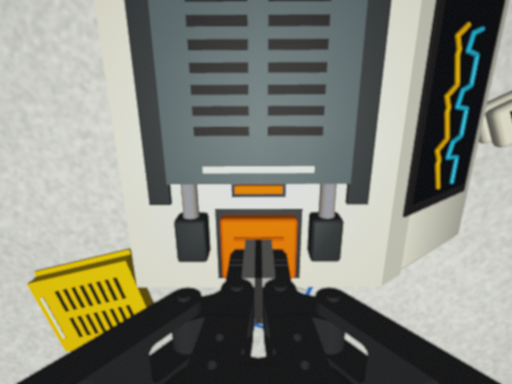

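The tab is up again, with its catch nose now visible behind the cover at (258,190). The fingers are centred on the cover at column 258. I push now.

```bash
python3 -m inch '[[[1,0.6,0,-0.05,0],[1,0.7,0,0,0],[1,0.7,0,0,0],[1,0.4,0,0,0],[1,0.4,0,0,0],[1,0.4,0,0,0],[1,0.4,0,0,0],[1,0.4,0,0,0]]]';  python3 -m inch '[[[1,0.4,0,0,0],[1,0.4,0,0,0],[1,0.4,0,0,0],[1,0,0,0,0]]]'; python3 - <<'E'
from h import *
from station import cams
import cv2
go(np.r_[world(P0,[-40,4,0])[0,:2],0.1972])
c=cams.capture("wrist"); cv2.imwrite("pics/f_wrist.png",c["image"][:,:,::-1])
E
```

```text
clock: 7.28
tcp_pos: [0.4404, -0.1407, 0.1974]
tcp_rot: [[0.228, 0.974, -0.0], [0.974, -0.228, -0.0], [-0.0, 0.0, -1.0]]
wrist_force: [-0.4, -1.2, 0.7]
width: -0.0001
clock: 7.78
tcp_pos: [0.4433, -0.1287, 0.1974]
tcp_rot: [[0.227, 0.974, 0.0], [0.974, -0.227, 0.0], [0.0, 0.0, -1.0]]
wrist_force: [0.3, 0.4, 0.2]
width: -0.0001
shift cm [ 8.94 -0.09  0.02] turn 0.001 V mm [-39.  -85.4 197.4] F [0.3 0.4 0.2] w -0.0 clk 7.775 zax [ 0.  0. -1.]
```

View pics/f_wrist.png

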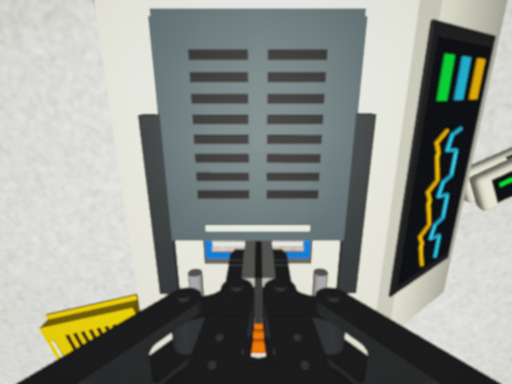

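The cover slides straight, its back edge at row 240 and the blue filter frame showing below it. I back off slightly, lower the tips to mid-height of the face, and push on.

```bash
python3 -m inch '[[[1,-0.2,-0.09,0,0],[1,0,0,0.35,0],[1,0.3,0,0,0],[1,0.5,0,0,0],[1,0.5,0,0,0],[1,0.5,0,0,0],[1,0.5,0,0,0],[1,0.5,0,0,0]]]';  python3 -m inch '[[[1,0.5,0,0,0],[1,0.5,0,0,0],[1,0.5,0,0,0],[1,0.5,0,0,0],[1,0.5,0,0,0],[1,0.5,0,0,0],[1,0,0,0,0]]]'; python3 - <<'E'
from h import *
from station import cams
import cv2
go(np.r_[world(P0,[-40,4,0])[0,:2],0.1940])
c=cams.capture("wrist"); cv2.imwrite("pics/g_wrist.png",c["image"][:,:,::-1])
E
```

```text
clock: 8.82
tcp_pos: [0.4483, -0.1033, 0.1939]
tcp_rot: [[0.228, 0.974, 0.0], [0.974, -0.228, -0.0], [-0.0, 0.0, -1.0]]
wrist_force: [-0.1, -0.5, -0.8]
width: -0.0001
clock: 9.7
tcp_pos: [0.4552, -0.0738, 0.1939]
tcp_rot: [[0.227, 0.974, 0.0], [0.974, -0.227, 0.0], [0.0, 0.0, -1.0]]
wrist_force: [-0.2, 0.4, -0.5]
width: -0.0
shift cm [ 3.32 -0.   -0.01] turn 0.001 V mm [-39.9 -29.2 193.9] F [-0.16  0.42 -0.48] w -0.0 clk 9.7 zax [ 0.  0. -1.]
```

View pics/g_wrist.png

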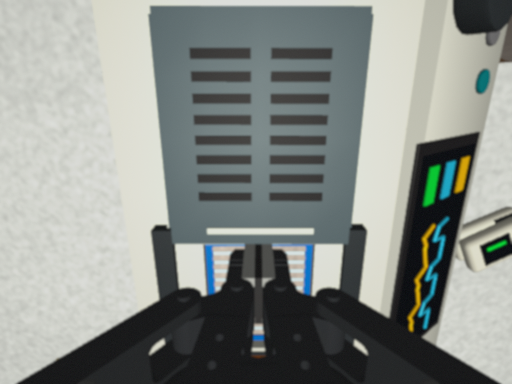

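The cover's back edge is near row 243, around the rail ends, and it is still straight. I push 4 cm more.

```bash
python3 -m inch '[[[1,0.5,0,0,0],[1,0.5,0,0,0],[1,0.5,0,0,0],[1,0.5,0,0,0],[1,0.5,0,0,0],[1,0.5,0,0,0],[1,0.5,0,0,0],[1,0.5,0,0,0]]]'; python3 -m inch '[[[1,0,0,0,0],[1,-0.5,0,0,0],[1,-1.5,0,-1,0],[1,-2,0,-3,0],[1,-3,0,-5,0],[1,-4,0,-4,0],[1,-4,0,-3,0],[1,-4,0,0,0]]]'; python3 -m inch '[[[1,-5,0,0,0],[1,-5,0,0,0],[1,-5,0,0,0],[1,0,0,0,0]]]'; python3 - <<'E'
from h import *
from station import cams
import cv2
go(np.r_[world(P0,[-40,4,0])[0,:2],0.1940])
for n in ["wrist","top","side"]:
    c=cams.capture(n); cv2.imwrite(f"pics/i_{n}.png",c["image"][:,:,::-1]); np.savez(f"pics/i_{n}.npz",**c)
im=cv2.imread("pics/i_top.png")[140:250,225:395]; cv2.imwrite("pics/i_top2.png",cv2.resize(im,None,fx=4.7,fy=4.7,interpolation=cv2.INTER_CUBIC))
im=cv2.imread("pics/i_side.png")[165:325,200:345]; cv2.imwrite("pics/i_side2.png",cv2.resize(im,None,fx=3.75,fy=3.75,interpolation=cv2.INTER_CUBIC))
E
```

```text
clock: 10.75
tcp_pos: [0.4642, -0.0351, 0.1939]
tcp_rot: [[0.228, 0.974, 0.0], [0.974, -0.228, -0.0], [-0.0, 0.0, -1.0]]
wrist_force: [0.2, -0.6, 0.1]
width: -0.0001
clock: 11.75
tcp_pos: [0.421, -0.2225, 0.3566]
tcp_rot: [[0.229, 0.973, 0.004], [0.973, -0.229, -0.002], [-0.001, 0.005, -1.0]]
wrist_force: [0.5, -0.4, -0.4]
width: 0.0
clock: 12.25
tcp_pos: [0.384, -0.3709, 0.3534]
tcp_rot: [[0.235, 0.972, -0.001], [0.972, -0.235, -0.001], [-0.001, -0.001, -1.0]]
wrist_force: [-0.6, 1.5, 0.4]
width: 0.0001
shift cm [33.9  -0.08 15.89] turn -0.007 V mm [ -41.5 -334.8  353.4] F [-0.59  1.52  0.43] w 0.0 clk 12.25 zax [-0.001 -0.001 -1.   ]
```

View pics/i_top2.png

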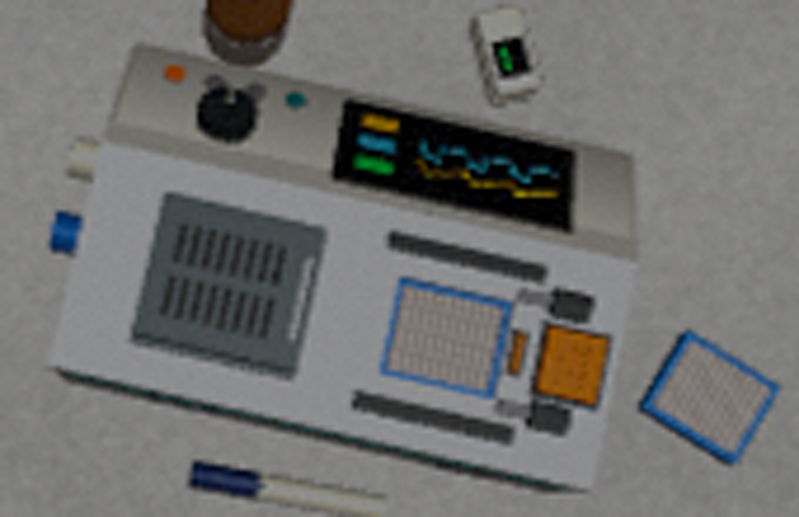

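View pics/i_side2.png

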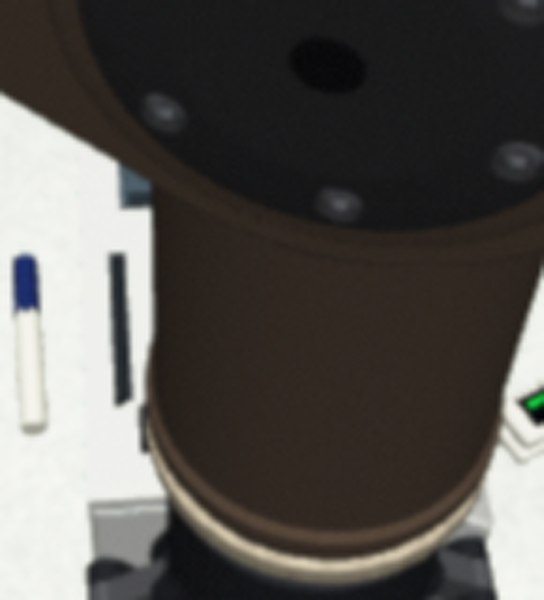

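View pics/i_wrist.png

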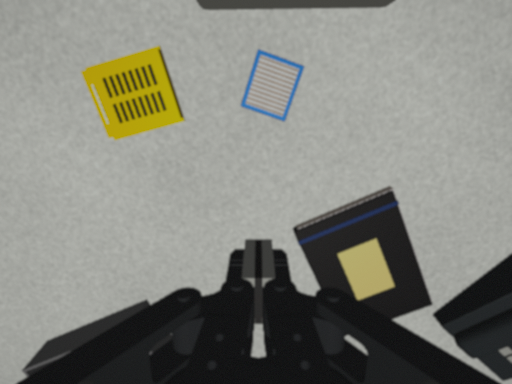

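The top crop shows the cover at (230,287), flat and clear of the rails, with the whole filter visible at (447,337). The tab at (573,365) is up, and the pins are out. I measure the cover, check that nothing else moved, then hand in.

```bash
python3 - <<'E'
from h import *
import cv2
from scipy.optimize import least_squares
cam=load("top")
U=(np.array([(325,229),(296,378),(167,192),(132,342)])+.5)/4.7-.5+(225,140)
def f(q):
    L=np.array([[42,-50],[-42,-50],[42,50],[-42,50]]); c,s=np.cos(q[2]),np.sin(q[2])
    V=np.c_[L@np.array([[c,s],[-s,c]])+q[:2],np.full(4,131)]
    return (proj(cam,world(P0,V))-U).ravel()
r=least_squares(f,[-40,70,0],x_scale=[1,1,.01]); print("cover in vent",r.x[:2].round(1),np.degrees(r.x[2]).round(1),"res",r.fun.round(1))
a=cv2.imread("pics/a_top.png").astype(int);b=cv2.imread("pics/i_top.png").astype(int)
m=(abs(a-b).max(2)>45).astype(np.uint8)
n,_,st,ce=cv2.connectedComponentsWithStats(m)
print([(s.tolist(),c.round(0).tolist()) for s,c in zip(st[1:],ce[1:]) if s[4]>8])
E
```

```text
cover in vent [-42.5  69.8] 0.6 res [ 0.5  1.2  0.4 -1.1 -0.9  1.3 -0.1 -1.4]
[([253, 181, 41, 40, 1139], [273.0, 200.0]), ([299, 192, 42, 39, 1025], [318.0, 211.0]), ([439, 195, 73, 115, 2571], [485.0, 243.0]), ([456, 200, 18, 11, 127], [464.0, 205.0]), ([492, 312, 20, 20, 279], [503.0, 321.0]), ([487, 338, 25, 45, 518], [499.0, 356.0]), ([471, 347, 17, 37, 281], [479.0, 371.0]), ([295, 353, 13, 12, 25], [302.0, 358.0]), ([255, 367, 4, 7, 14], [257.0, 370.0])]
```

View pics/i_top.png

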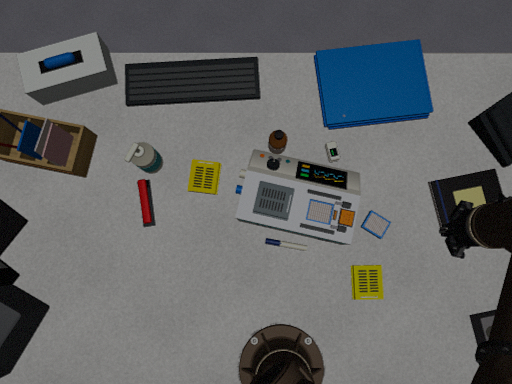

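The only changes in the top view are at the cover, (273,200) and (318,211), and where the arm is. Every other object is in place.

```bash
python3 -c "
from station import ticket
print(ticket.hand_in())"
```

```text
the job is handed in; nothing more can be done
None
```

The filter bay is open: the filter is fully uncovered, and the cover lies flat on the bare half of the ventilator's top. I handed the job in at about 12.4 s.

- **Tab:** I pressed it with closed fingers to its stop (about 14 N there) and held it for over half a second. The cover sprung free, and the tab rose again when I let go.
- **Cover:** I pushed it straight along and out of the rails with the closed fingertips, backing off once on the way to lower them. Then I drew the arm clear.
- **Last checks (top view):**
  - The cover's origin is at about ventilator (-42, 70) mm, turned 0.6°. That is well past the 34 mm rail limit and 45 mm short of the end of the top.
  - The whole filter is visible.
  - A before/after comparison shows changes only at the cover and where the arm now is, so the other things on the desk were not moved.
- **Doubtful or incomplete:**
  - Position estimates from the different views differed by about 2 mm, in line with the camera calibration.
  - The arm blocked most of the final side view. "Flat" therefore rests on the top view, where the cover's outline fits a flat cover to about 1.4 pixels.

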